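# Find and open the pivoting access cover on a dental bench spine

### The arm

A 6-joint arm with a two-finger parallel gripper is mounted at the origin on the work surface. World frame = base frame: x ahead of the robot, y to its left, z up, the work surface at z = 0. Lengths are in m, angles in rad, forces in N, time in s.
With the tool pointing down it reaches from about 0.375 to 0.75 m from the base axis. Payload 9 kg.
Tool frame: the origin (TCP) lies on the centre line of the jaws, within the pads' length; the fingertips stand 11 mm ahead of it and the grasp point (between the pads) lies 8 mm behind it (finger_overhang is the z of the fingertips in the tool frame, in m); z points along the fingers, y is the direction in which the jaws open and shut (so a half turn about z gives the same grasp; the last joint's range is limited). The gripper opens to 85 mm and grips with 20 to 120 N. Pads are 22 mm wide; open, the fingers measure 114 mm over their backs; the gripper's body (76 mm by 85 mm) begins 54 mm behind the grasp point. The pads swing forward as they close: fully open they stand 13 mm farther back than shut.
Start: joints at [-0.218, 0.104, 0.097, 1.564, 0, 1.353], TCP at [0.6, 0, 0.242] pointing down, gripper open.
Joint ranges: [-2.99, 2.99], [-0.84, 1.86], [-1.1, 1.16], [-1.84, 2.11], [-1.51, 1.56], [-3.14, 3.14]. Speed limits (rad/s): [2.22, 2.22, 2.57, 3.14, 3.14, 3.14].

### API

Orientations are given as a unit quaternion [x, y, z, w].
In Python, from station import observe, get_image, calibration, job_done, finger_overhang gives the robot as it stands. The module is installed in compiled form; this text tells all that it offers.
- The arm moves only by the shell command python3 -m jog 'ROWS'. ROWS is JSON, one flat list of numbers, 5 for each row, row after row: the closure, from 0 (fully open) to 1 (shut), then the shift along the tool's x, y, z in cm, then the turn about the tool's z in degrees. In form: [claw, tx, ty, tz, roll, claw, tx, ty, tz, roll, ...]. A call has 1 to 10 rows; each row is the pose to reach, as a shift and turn from the pose measured when the call began, along the tool's axes at that moment; what a row does not reach only later rows make up. A row lasts 1/8 s, in which the tool goes at most 62.5 mm and 10.7 degrees, less where a joint would pass 70% of its speed; a pose out of reach is approached as far as the arm can. A call with a gripper value outside its range is refused whole. The fingers move at their own pace and stop on an object; the grip force is fixed at half the most. Time passes only in rows, so rows that repeat a pose let the fingers close. It gives the time, the measured TCP pose, the force and the opening at its end, in the units of the state.
- observe(): the state, without advancing time (a new reading comes with each control period).
- get_image(name): name is "scene" or "side" or "wrist"; returns the picture (480x640x3 uint8, red, green, blue); there is no depth.
- calibration(name): a dict with "K" (3x3 intrinsics, pixels), "k1" (the pictures are not rectified: a ray, as slopes to the right and down, at radius r is drawn at 1 + k1 r^2 times it, then the intrinsics apply), "view" (4x4, takes a point from world to camera coordinates); the wrist camera has in their place "T_tool_cam" (4x4, takes a point from camera to tool coordinates, whose origin is the TCP and whose axes are the flange's). Camera axes: x right, y up, looking along -z (the intrinsics and any distortion apply to the point x, -y, -z); pixel columns grow to the right and rows downward; lengths in m; the calibration is good to about 2 mm. A picture is of the moment at which its call begins: read the wrist's pose just before it. calibration takes no time and is no camera call.
- job_done(): hands the job in, once; it reports no verdict.
The state is a dict: "t": time; "joints": joint angles; "joint_velocities": joint speeds; "joint_torque": joint torques, N m; "tool_pos": TCP position; "ee_rot": TCP orientation; "wrist_force": force on the tool from outside, world axes, zero at the start; "ft_torque": the same for the moment, N m; "finger_gap": finger opening in m.
Only numpy, scipy, OpenCV 4.12 (cv2) and the standard library are available. Lean on these libraries where they do the work, as an engineer would, in place of code of your own. Each camera call takes 0.05 s, during which the arm holds its last target.

### The job

One of the four identical flush covers on top of the bench's service spine is a pivoting access cover over the air valve; the others are fixed. Press down on the front edge (the robot's side) of one cover after another with the fingertips until you find the one that rocks, then push that one down until it tips over and stays fully open. Pick nothing up, and leave the stone cast, jar, instrument tray and mouse where they stand.

Things in the scene. Friction and masses are not known exactly. Their poses are not given: they have to be found in the camera images.
- spine: White sheet-metal service spine on the bench, fixed, 232 mm deep, 500 long, 110 high, yawed up to 17 degrees. Origin: on the bench under the middle of the row of four covers; x to its rear (away from the robot), y along its length (robot's left), z up. The covers fill its flat top from x = -75 to 75 mm; a ledge with small things on it runs from x = 75 to 155 mm. Sockets on the front wall.
- cover_1 (a point): Centre of the top face of the rightmost cover (y = -180 mm on the spine), 110 mm above the bench; axes as the spine. All four covers look alike: grey, 110 mm in x by 90 in y, flush with the white top, 3 mm gap round them. Three are rigidly fixed and do not give. One, in any of the four places, pivots on a pin along y under its middle, 16 mm below its top: see hatch.
- cover_2 (a point): Centre of the top face of the second cover from the right (y = -60 mm on the spine). Else as cover_1. The pivoting cover moves only if pressed in its front half (x below 0, the robot's side), which goes down into the spine while the rear half rises; pressed further back it feels as firm as a fixed one.
- cover_3 (a point): Centre of the top face of the third cover from the right (y = 60 mm on the spine). Else as cover_1. Pressed 38 mm in front of its centre, the pivoting cover yields to about 1 N, so any firm resistance means a fixed cover.
- cover_4 (a point): Centre of the top face of the leftmost cover (y = 180 mm on the spine). Else as cover_1.
- hatch (a joint): Angle (rad) of the cover that pivots: 0 shut and flush, growing as its front edge goes down; 1.1 fully open, at its stop. Let go below 0.45 it falls shut; past 0.65 its weight tips it on to the stop and it stays. A fingertip 38 mm in front of the centre tips it over 15 to 25 mm below the top (clear to 50 mm, 96 mm wide). Open, its rear edge stands 40 mm above the top, 11 mm behind the centre.
- stone_cast: Yellow dental stone cast of a row of teeth, 50 by 62 mm, 38 mm high, loose on the spine's ledge. Origin in the middle of its underside. Leave alone.
- jar: Small closed jar, 46 mm across, 58 mm high, loose on the spine's ledge. Origin in the middle of its underside. Leave alone.
- tray: Steel instrument tray with four instruments fixed in it, 110 by 180 mm, 22 mm high, loose on the bench in front of the spine. Origin in the middle of its underside. Leave alone.
- mouse: Black computer mouse, 106 by 60 mm, 35 mm high, loose on the bench in front of the spine. Origin in the middle of its underside. Leave alone.

How it is judged:
On the way, in this order (a step that is already met when the one before it is completed fails the run):
1. the pivoting cover is pressed and rocks (value of joint hatch above 0.08 rad).
2. it is pushed over to fully open (value of joint hatch above 1 rad), for 0.2 s.
At the end, for the whole second after the job is handed in: The pivoting cover stands open at its stop (beyond 1.0 of its 1.1 rad) and stays there; the cast, jar, tray and mouse are within 20 mm of where they started (value of joint hatch above 1 rad and distance of each of stone_cast, jar, tray, mouse from where it was at the start of the episode below 0.02 m); the robot touches nothing.
It fails at once if the stone cast, jar, tray or mouse is lifted, carried or shoved more than 20 mm (distance of any of stone_cast, jar, tray, mouse from where it was at the start of the episode above 0.02 m).
It fails at once if the stone cast or jar is tipped over (angle between any of stone_cast, jar's own z axis and vertical above 0.5 rad).
It also fails if it takes over 48 s, if anything falls off the work surface, if the arm or the gripper's body presses on something with over 40 N, if the wrist force passes 120 N, or if a joint passes its speed limit or range.

## Working session

There is one attempt and no reset: what is moved stays moved. The work goes in short steps, Python scripts to look and compute and a shell command to move; the robot and the scene stay as the last step left them, time stands still between calls to the robot, and variables do not carry over. Pictures are saved under pics/ and viewed, and the job is handed in when it is done.

```bash
mkdir -p pics
python3 - <<'E'
from station import *
import cv2
print(observe(), finger_overhang)
for n in ("scene","side","wrist"):
    im=get_image(n); cv2.imwrite(f"pics/{n}0.png",im[:,:,::-1]); print(n,calibration(n))
E
```

```text
{'t': 0.0, 'joints': array([-2.17704590e-01,  1.04694363e-01,  9.64496796e-02,  1.56390444e+00,
       -1.54842629e-05,  1.35310465e+00]), 'joint_velocities': array([-0.00116496,  0.00097155, -0.00134563, -0.00027646,  0.00019185,
       -0.0009064 ]), 'joint_torque': array([ 7.03431251e-04, -5.56934094e+01,  5.03644359e+01,  1.70058967e-02,
       -2.22691165e-04, -8.28643181e-07]), 'tool_pos': array([5.99671626e-01, 7.47851459e-05, 2.41514430e-01]), 'ee_rot': array([ 7.07111181e-01,  7.07102058e-01, -3.70222981e-04, -5.66135154e-04]), 'wrist_force': array([ 0.14021416, -0.33269314, -0.12607987]), 'ft_torque': array([ 0.02377332, -0.02209875,  0.01900503]), 'finger_gap': 0.08552442765125821} 0.011
scene {'K': array([[468.08395499,   0.        , 320.04900328],
       [  0.        , 468.08395499, 236.91601044],
       [  0.        ,   0.        ,   1.        ]]), 'k1': -0.0963150213370497, 'view': array([[-0.23835619,  0.97107122, -0.01438801,  0.12066049],
       [-0.5888626 , -0.1327277 ,  0.79726043,  0.28386916],
       [ 0.77228697,  0.19850452,  0.603464  , -1.50131568],
       
[... 354 characters left out ...]
0.71376003, -0.17429053],
       [-0.19485505, -0.68681414,  0.70022699, -0.74357134],
       [ 0.        ,  0.        ,  0.        ,  1.        ]])}
wrist {'K': array([[332.70673433,   0.        , 316.22032518],
       [  0.        , 332.70673433, 240.17477613],
       [  0.        ,   0.        ,   1.        ]]), 'k1': -0.04375751774311935, 'T_tool_cam': array([[ 1.54031297e-03,  9.48977969e-01,  3.15338614e-01,
         8.11219515e-02],
       [ 9.99998221e-01, -1.11844971e-03, -1.51876770e-03,
         4.87871351e-04],
       [-1.08858671e-03,  3.15340393e-01, -9.48978004e-01,
        -1.31408382e-01],
       [ 0.00000000e+00,  0.00000000e+00,  0.00000000e+00,
         1.00000000e+00]])}
```

View pics/scene0.png

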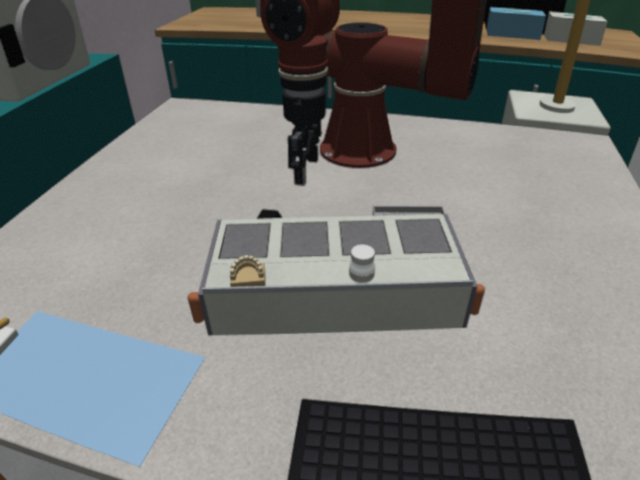

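View pics/side0.png

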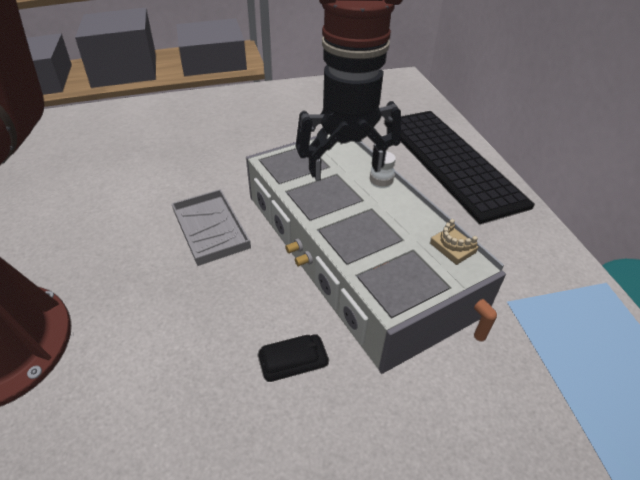

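View pics/wrist0.png

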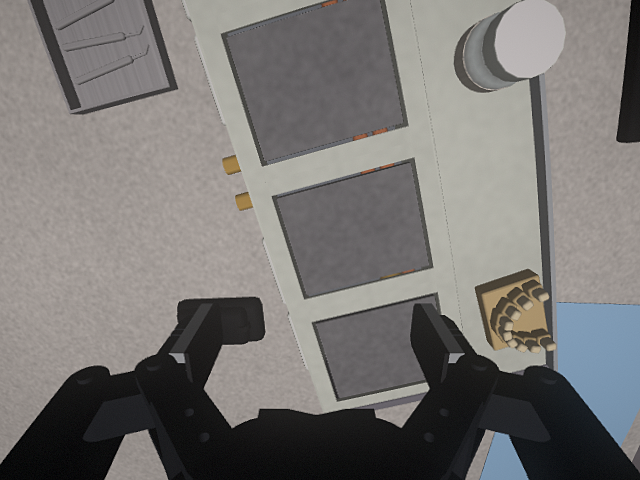

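The scene view shows four grey covers at about (245,240), (305,239), (364,238) and (423,236). The cast is near (248,268), the jar near (362,262), and the mouse and tray are in front of the spine. Next I'll measure the covers on the z=0.11 plane.

```bash
cat > h.py <<'E'
from station import *
import cv2, numpy as np
from scipy.spatial.transform import Rotation as R
def ray(n,uv,st=None):
    c=calibration(n);K=c["K"];uv=np.array(uv,float).reshape(-1,1,2)
    p=cv2.undistortPoints(uv,K,np.array([c["k1"],0,0,0.]),None,None).reshape(-1,2)
    d=np.c_[p[:,0],-p[:,1],-np.ones(len(p))]
    if n=="wrist":
        T=np.eye(4);T[:3,:3]=R.from_quat(st["ee_rot"]).as_matrix();T[:3,3]=st["tool_pos"];M=T@c["T_tool_cam"]
    else: M=np.linalg.inv(c["view"])
    return M[:3,3],d@M[:3,:3].T
def plane(n,uv,z,st=None):
    o,d=ray(n,uv,st);return o+d*((z-o[2])/d[:,2])[:,None]
E
python3 - <<'E'
from h import *
st=observe()
def quads(n,box):
    im=cv2.imread(f"pics/{n}0.png");h=im.max(2).astype(int)
    m=((h>60)&(h<135)&(im.max(2)-im.min(2)<25)).astype(np.uint8)
    k=np.zeros_like(m);x0,y0,x1,y1=box;k[y0:y1,x0:x1]=1;m&=k
    m=cv2.morphologyEx(m,cv2.MORPH_OPEN,np.ones((3,3)))
    cs,_=cv2.findContours(m,0,2)
    return m,[c for c in cs if cv2.contourArea(c)>800]
for n,box in(("scene",(215,215,460,262)),("wrist",(205,0,445,410)),("side",(250,140,460,320))):
    m,cs=quads(n,box)
    cv2.imwrite(f"pics/m_{n}.png",m*255)
    for c in cs:
        P=plane(n,c[:,0,:],.11,st)[:,:2].astype(np.float32)
        r=cv2.minAreaRect(P);print(n,np.round(r[0],4),np.round(r[1],4),round(r[2],1), cv2.boundingRect(c))
E
```

```text
scene [ 0.6666 -0.1148] [0.1133 0.0949] 15.3 (219, 223, 51, 36)
scene [0.6351 0.0007] [0.113  0.0941] 15.0 (280, 222, 49, 35)
scene [0.6028 0.1158] [0.1113 0.0946] 15.3 (339, 220, 52, 35)
scene [0.5723 0.2314] [0.1135 0.0949] 15.2 (396, 219, 55, 35)
wrist [ 0.6649 -0.1163] [0.1161 0.0956] 15.9 (313, 293, 128, 108)
wrist [6.327e-01 2.000e-04] [0.1161 0.0961] 15.3 (273, 158, 160, 141)
wrist [0.6011 0.116 ] [0.1162 0.0962] 15.3 (221, 0, 187, 166)
side [ 0.6631 -0.1179] [0.1148 0.0955] 15.0 (357, 250, 93, 68)
side [ 0.6316 -0.0022] [0.1145 0.0954] 15.1 (319, 209, 83, 56)
side [0.5215 0.0296] [0.0466 0.4335] 15.2 (250, 165, 126, 155)
side [0.5926 0.1433] [0.1148 0.1571] 14.9 (287, 159, 76, 62)
side [0.558  0.2267] [0.092  0.0946] 15.5 (260, 148, 50, 36)
```

Yaw is about 15.2°. The press points, 38 mm in front of each centre, are p1 (.628,-.126), p2 (.596,-.010), p3 (.565,.106) and p4 (.533,.2205). I'll shut the fingers, roll +75° so the jaw axis lies along the spine, and go above p2.

```bash
python3 -m jog '[1,-0.4,-0.2,0,10, 1,-1,-0.4,2,20, 1,-1,-0.4,4,30, 1,-1,-0.4,6,40, 1,-1,-0.4,8,50, 1,-1,-0.4,9,60, 1,-1,-0.4,9,70, 1,-1,-0.4,9,75, 1,-1,-0.4,9,75, 1,-1,-0.4,9,75]'
python3 - <<'E'
from h import *
s=observe();print(s["joints"],R.from_quat(s["ee_rot"]).as_matrix().round(3))
im=get_image("side");cv2.imwrite("pics/side1.png",im[:,:,::-1])
E
```

```text
t: 1.4
tool_pos: [0.5956, -0.0099, 0.1516]
ee_rot: [0.991, 0.131, -0.001, -0.0]
wrist_force: [-0.2, 0.0, -0.6]
finger_gap: 0.0
[-2.35937792e-01  9.44549886e-02 -7.74293278e-02  1.40019948e+00
 -1.34658216e-05  2.64189366e+00] [[ 0.965  0.261 -0.001]
 [ 0.261 -0.965  0.   ]
 [-0.001 -0.001 -1.   ]]
```

View pics/side1.png

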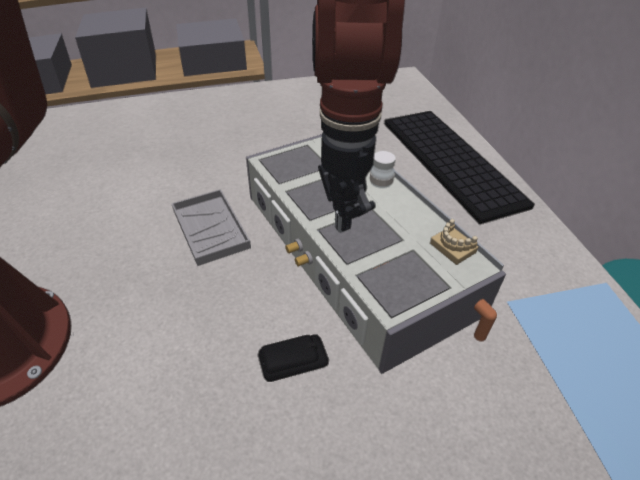

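The shut fingers are above the front part of cover 2, at about (343,225). Now I'll press down gently; contact is expected about 3.1 cm down.

```bash
python3 -m jog '[1,0,0,1.5,0, 1,0,0,2.5,0, 1,0,0,2.8,0, 1,0,0,3,0, 1,0,0,3.2,0, 1,0,0,3.2,0]'
```

```text
t: 2.2
tool_pos: [0.5957, -0.0099, 0.1211]
ee_rot: [0.991, 0.131, -0.0, 0.0]
wrist_force: [-4.3, 0.3, 7.5]
finger_gap: -0.0001
```

```bash
python3 -m jog '[1,0,0,0.2,0, 1,0,0,0.4,0, 1,0,0,0.4,0]'
```

```text
t: 2.58
tool_pos: [0.5957, -0.0099, 0.121]
ee_rot: [0.991, 0.132, 0.0, 0.001]
wrist_force: [-13.9, 1.9, 27.3]
finger_gap: -0.0001
```

Cover 2 is firm: 27 N with no movement. Next is cover 3, which is ty −12 cm.

```bash
python3 -m jog '[1,0,0,-2.5,0, 1,0,-4,-3,0, 1,0,-8,-3,0, 1,0,-12,-2.5,0, 1,0,-12,-1.5,0, 1,0,-12,-0.6,0, 1,0,-12,-0.2,0, 1,0,-12,0.2,0, 1,0,-12,0.4,0, 1,0,-12,0.4,0]'
```

```text
t: 3.82
tool_pos: [0.5646, 0.105, 0.1209]
ee_rot: [0.991, 0.131, 0.001, 0.001]
wrist_force: [-16.6, -1.2, 31.4]
finger_gap: 0.0002
```

Cover 3 is firm too (31 N). Cover 4 next.

```bash
python3 -m jog '[1,0,0,-2.5,0, 1,0,-4,-3,0, 1,0,-8,-3,0, 1,0,-12,-2.5,0, 1,0,-12,-1.5,0, 1,0,-12,-0.6,0, 1,0,-12,-0.2,0, 1,0,-12,0.2,0, 1,0,-12,0.4,0, 1,0,-12,0.4,0]'
```

```text
t: 5.08
tool_pos: [0.5336, 0.2197, 0.1209]
ee_rot: [0.991, 0.131, 0.002, 0.002]
wrist_force: [-17.6, -5.0, 34.2]
finger_gap: 0.0003
```

Cover 4 is firm as well (34 N), so cover 1 should be the pivoting one. It lies ty +36 cm from here. I'll travel there first, then press.

```bash
python3 -m jog '[1,0,0,-3,0, 1,0,5,-4,0, 1,0,11,-4,0, 1,0,17,-4,0, 1,0,23,-4,0, 1,0,29,-4,0, 1,0,34,-4,0, 1,0,36,-3,0, 1,0,36,-2,0, 1,0,36,-2,0]'
python3 - <<'E'
from h import *
im=get_image("side");cv2.imwrite("pics/side2.png",im[:,:,::-1])
E
```

```text
t: 6.32
tool_pos: [0.6257, -0.1266, 0.1408]
ee_rot: [0.991, 0.131, 0.001, 0.001]
wrist_force: [-0.6, 1.1, 0.3]
finger_gap: -0.0003
```

View pics/side2.png

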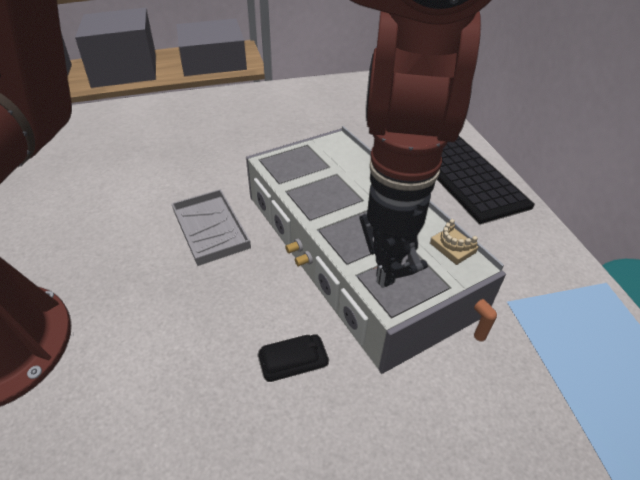

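The fingers are over the front half of cover 1, around (390,280), and about 3 mm too far forward. I'll correct tx by +0.3 and press.

```bash
python3 -m jog '[1,0.3,0,0.8,0, 1,0.3,0,1.6,0, 1,0.3,0,2,0, 1,0.3,0,2.4,0, 1,0.3,0,2.6,0, 1,0.3,0,2.6,0]'
```

```text
t: 7.12
tool_pos: [0.6291, -0.1258, 0.1157]
ee_rot: [0.991, 0.131, 0.001, 0.001]
wrist_force: [-0.7, 0.2, 0.1]
finger_gap: 0.0003
```

It rocks: 5 mm below flush with almost no force. I'll push to about 28 mm below the top.

```bash
python3 -m jog '[1,0,0,0.4,0, 1,0,0,0.8,0, 1,0,0,1.2,0, 1,0,0,1.6,0, 1,0,0,2,0, 1,0,0,2.3,0, 1,0,0,2.3,0, 1,0,0,2.3,0]'
python3 - <<'E'
from h import *
for n in("side","scene"):
  im=get_image(n);cv2.imwrite(f"pics/{n}3.png",im[:,:,::-1])
E
```

```text
t: 8.12
tool_pos: [0.6293, -0.1259, 0.0928]
ee_rot: [0.991, 0.131, 0.001, 0.001]
wrist_force: [-0.8, 0.1, -0.1]
finger_gap: 0.0002
```

View pics/side3.png

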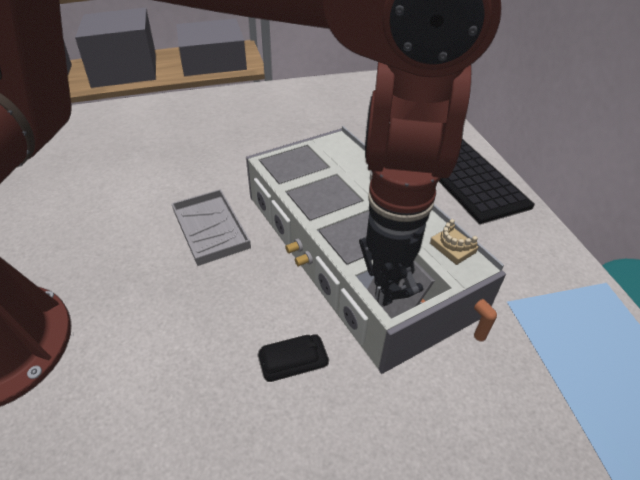

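View pics/scene3.png

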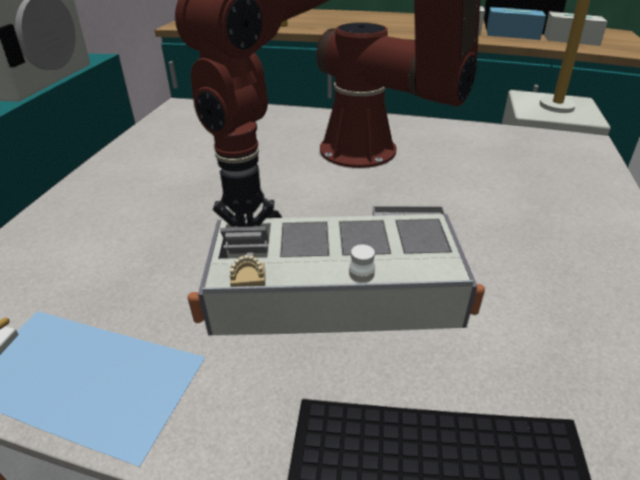

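The cover has tipped over: its rear edge stands up at about (245,232) in the scene view, and the wrist force is near zero. I'll withdraw straight up.

```bash
python3 -m jog '[1,0,0,-1,0, 1,0,0,-2.5,0, 1,0,0,-5,0, 1,0,0,-8,0, 1,-1,0,-11,0, 1,-4,0,-13,0, 1,-8,0,-14,0, 1,-10,0,-14,0, 1,-10,0,-14,0, 1,-10,0,-14,0]'
python3 - <<'E'
from h import *
print(observe()["joint_velocities"])
for n in("side","scene"):
  im=get_image(n);cv2.imwrite(f"pics/{n}4.png",im[:,:,::-1])
# rear edge height check, and change outside the arm
E
```

```text
t: 9.48
tool_pos: [0.5329, -0.1516, 0.2333]
ee_rot: [0.991, 0.131, 0.002, 0.002]
wrist_force: [-0.1, 0.2, -0.3]
finger_gap: 0.0002
[ 0.00681385  0.01642815  0.0022054  -0.00287284  0.00155177  0.00021296]
```

View pics/side4.png

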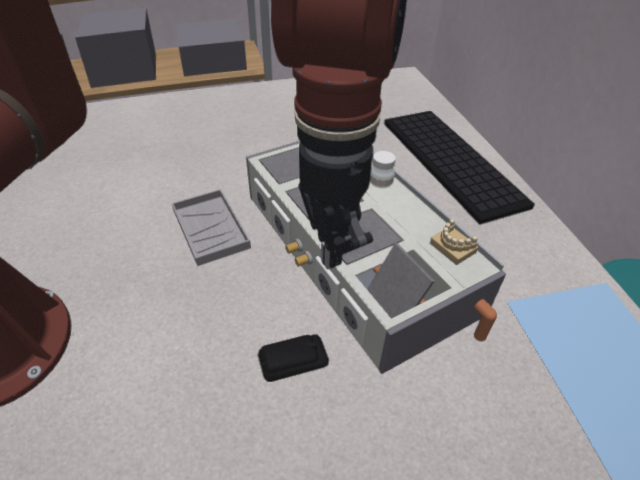

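View pics/scene4.png

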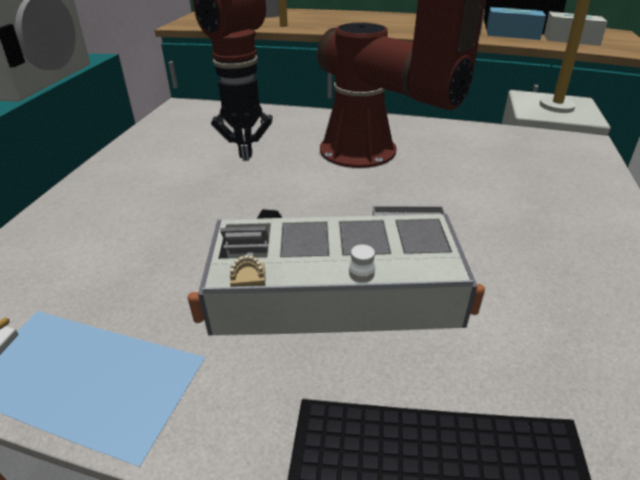

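Cover 1 stands tilted open in the side view, around (403,275), and the loose things look unmoved. I'll check the rear edge height by projecting where it should be at the stop.

Run:
```python
from h import *
a=np.radians(15.2);ex=np.array([np.cos(a),np.sin(a),0]);ey=np.array([-np.sin(a),np.cos(a),0]);c=np.array([.665,-.1163,0])
for n in("side","scene"):
  cal=calibration(n);im=cv2.imread(f"pics/{n}4.png");big=cv2.resize(im,None,fx=4,fy=4)
  for th,col in((1.1,(0,0,255)),(.9,(0,255,0)),(.65,(255,0,0))):
    uv=[]
    for s in(-.045,.045):
      x=.055*np.cos(th)-.016*0+ -(0) ; xr=.055*np.cos(th)-.016*np.sin(th); zr=.094+.055*np.sin(th)+.016*np.cos(th)
      p=c+ex*xr+ey*s+[0,0,zr]
      q=cal["view"]@np.r_[p,1];x,y=q[0]/-q[2],-q[1]/-q[2];f=1+cal["k1"]*(x*x+y*y)
      uv.append(tuple(int(4*v) for v in(cal["K"][0,0]*x*f+cal["K"][0,2],cal["K"][1,1]*y*f+cal["K"][1,2])))
    cv2.line(big,*uv,col,1);print(n,th,np.array(uv)/4)
  u=np.array(uv[0])
  x0,y0=max(u[0]-400,0),max(u[1]-250,0);cv2.imwrite(f"pics/{n}_chk.png",big[y0:y0+500,x0:x0+640])
for k,(n,b) in {"tray":("side",(165,185,255,265)),"mouse":("side",(250,325,335,385)),"cast":("scene",(225,250,275,290)),"jar":("scene",(345,240,380,285))}.items():
  A=cv2.imread(f"pics/{n}0.png");B=cv2.imread(f"pics/{n}4.png");x0,y0,x1,y1=b
  g=lambda I:cv2.cvtColor(I[y0:y1,x0:x1],cv2.COLOR_BGR2GRAY).astype(np.float32)
  print(k,cv2.phaseCorrelate(g(A),g(B)))
```

```text
side 1.1 [[432.   279.75]
 [394.5  241.5 ]]
side 0.9 [[437.25 278.5 ]
 [400.   240.75]]
side 0.65 [[442.75 278.25]
 [405.5  241.  ]]
scene 1.1 [[218.75 226.5 ]
 [264.75 225.5 ]]
scene 0.9 [[218.25 231.25]
 [264.5  230.  ]]
scene 0.65 [[217.75 238.  ]
 [264.25 236.75]]
tray ((0.018881799240347164, -0.019260708304521756), 0.9955815747049119)
mouse ((0.01598191580353614, 0.002257170678237941), 0.9824803620797616)
cast ((-0.18592264272204062, -0.15231435010667127), 0.8769212176799774)
jar ((0.0708581513189408, 0.6026493213665987), 1.0047168690481303)
```

View pics/side_chk.png

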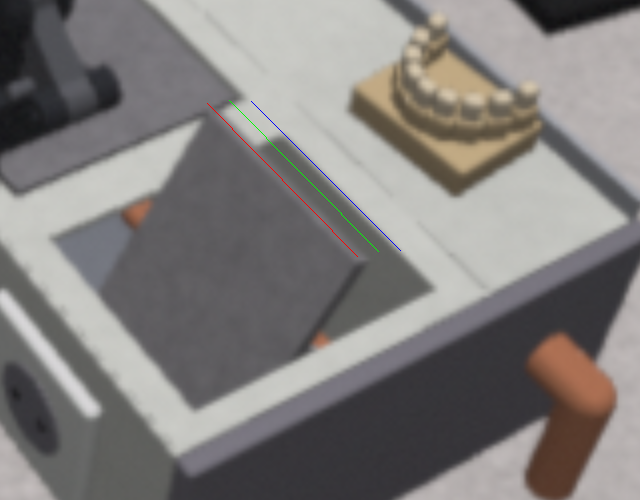

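The rear edge lies on the 1.1 rad line (red), at the stop, and the loose things have shifted by less than a pixel. I'll hand in.

Run:
```python
from station import *
s=observe();print(s["t"],s["wrist_force"]);job_done()
```

```text
9.575 [-0.25715806 -0.00260301 -0.34864473]
the job is handed in; nothing more can be done
```

The pivoting cover was cover 1, the rightmost. It is tipped fully open, and I handed the job in at 9.6 s.

- **Search:** I pressed covers 2, 3 and 4 first. All three were rigid at 27–34 N. Cover 1 gave way with almost no force.
- **Opening:** I pushed the front edge of cover 1 down about 28 mm until it tipped over. Then I withdrew straight up and clear of the spine.
- **Last checks:** In the side view the cover's rear edge lies on the line projected for 1.1 rad, which is the stop. The tray, mouse, cast and jar moved less than a pixel between the first and last pictures. The wrist force was near zero with the arm clear.

No check failed or disagreed.

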